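Set out the sample jars on their colour dishes

TASK

Put the four sample jars with red, yellow, green and blue lids into the dishes of their own colour, one after another in the order listed on the screen: red first, then yellow, then green, then blue. Set each jar down upright and flat in its dish without dropping it, and leave the jars with the black and the white lid standing where they are.

Things in the scene. Friction and masses are not known exactly. Their poses are not given: they have to be found in the camera images.
- jar_red_center (a point): Sample jar, LOOSE: a plain upright cylinder 48 mm in diameter and 62 mm high, about 90 g, white plastic body with a RED screw lid (top 14 mm, same diameter as the body). This point is its centre, 31 mm above its underside; z is its upward axis.
- jar_yellow_center (a point): Sample jar, LOOSE: a plain upright cylinder 48 mm in diameter and 62 mm high, about 90 g, white plastic body with a YELLOW screw lid (top 14 mm, same diameter as the body). This point is its centre, 31 mm above its underside; z is its upward axis.
- jar_green_center (a point): Sample jar, LOOSE: a plain upright cylinder 48 mm in diameter and 62 mm high, about 90 g, white plastic body with a GREEN screw lid (top 14 mm, same diameter as the body). This point is its centre, 31 mm above its underside; z is its upward axis.
- jar_blue_center (a point): Sample jar, LOOSE: a plain upright cylinder 48 mm in diameter and 62 mm high, about 90 g, white plastic body with a BLUE screw lid (top 14 mm, same diameter as the body). This point is its centre, 31 mm above its underside; z is its upward axis.
- dish_red: RED round dish, FIXED to the bench: outer diameter 84 mm, rim 12 mm high, wall 4 mm, so the well is 76 mm wide; its floor is 5 mm above the bench. Origin: centre of its underside, at bench height; z up.
- dish_yellow: YELLOW round dish, FIXED to the bench: outer diameter 84 mm, rim 12 mm high, wall 4 mm, so the well is 76 mm wide; its floor is 5 mm above the bench. Origin: centre of its underside, at bench height; z up.
- dish_green: GREEN round dish, FIXED to the bench: outer diameter 84 mm, rim 12 mm high, wall 4 mm, so the well is 76 mm wide; its floor is 5 mm above the bench. Origin: centre of its underside, at bench height; z up.
- dish_blue: BLUE round dish, FIXED to the bench: outer diameter 84 mm, rim 12 mm high, wall 4 mm, so the well is 76 mm wide; its floor is 5 mm above the bench. Origin: centre of its underside, at bench height; z up.
- jar_black_center (a point): Bystander jar with a BLACK lid, LOOSE, same shape and size as the sample jars (48 mm diameter, 62 mm high); not to be moved. This point is its centre, 31 mm above its underside; z is its upward axis.
- jar_white_center (a point): Bystander jar with a WHITE lid, LOOSE, same shape and size as the sample jars (48 mm diameter, 62 mm high); not to be moved. This point is its centre, 31 mm above its underside; z is its upward axis.

How it is judged:
By the outcome, as a careful person would: the job done as asked, in the order asked, and still so for the second after the job is handed in, with the robot touching nothing.
It also fails if it takes over 99 s, if anything falls off the work surface, if the arm or the gripper's body presses on something with over 40 N, if the wrist force passes 120 N, or if a joint passes its speed limit or range.

ROBOT

A 6-joint arm with a two-finger parallel gripper is mounted at the origin on the work surface. World frame = base frame: x ahead of the robot, y to its left, z up, the work surface at z = 0. Lengths are in mm, angles in rad, forces in N, time in s.
With the tool pointing down it reaches from about 350 to 775 mm from the base axis. Payload 5.5 kg.
Tool frame: the origin (TCP) lies on the centre line of the jaws, within the pads' length; the fingertips stand 11 mm ahead of it and the grasp point (between the pads) lies 8 mm behind it; z points along the fingers, y is the direction in which the jaws open and shut (so a half turn about z gives the same grasp; the last joint's range is limited). The gripper opens to 85 mm and grips with 20 to 120 N. Pads are 22 mm wide; open, the fingers measure 114 mm over their backs; the gripper's body (76 mm by 85 mm) begins 54 mm behind the grasp point. The pads swing forward as they close: fully open they stand 13 mm farther back than shut.
Start: joints at [-0.14, 0.313, 0.046, 1.304, 0, 1.431], TCP at [575.04, -0.015, 242.323] pointing down, gripper open.
Joint ranges: [-2.76, 2.76], [-0.86, 1.69], [-1.03, 1.26], [-2.2, 2.34], [-1.47, 1.5], [-3.14, 3.14]. Speed limits (rad/s): [2.57, 2.57, 3.14, 3.14, 3.14, 3.14].

INTERFACE

Orientations are given as [roll, pitch, yaw] about the fixed x, y, z axes, in that order (R = Rz(yaw) Ry(pitch) Rx(roll)).
In Python, from rig import * gives the robot as it stands.
- The arm moves only by the tool play_rows, never from a script. Its argument "series" is a list of rows, each a list of 2 entries, a list of its own where there are three numbers: the shift along the tool's x, y, z in cm, then the turn about the tool's z in degrees. In form: [[[x, y, z], spin], ...]. A call has 1 to 12 rows; each row shifts and turns the commanded pose from where the row before left it, along the tool's axes as they then stand; what a row does not reach is not made up. A row lasts 1/12 s, in which the tool goes at most 41.7 mm and 7.16 degrees, less where a joint would pass 70% of its speed; a pose out of reach is approached as far as the arm can. A call is refused whole if a number of a shift passes 4.17 or a number of a turn 7.16, either way. A call with a gripper value outside its range is refused whole. "gripper" is the finger opening in cm, from 0 to 8.54, set as the call begins (left out, the last holds). The fingers move at their own pace and stop on an object; "grip_force" is the grip in N (left out, the last holds). Time passes only in rows, so rows that do not move let the fingers close. It gives the time, the measured TCP pose, the force and the opening at its end, in the units of the state.
- sense(): the state, without advancing time (a new reading comes with each control period).
- read_camera(name): name is "scene" or "side" or "wrist"; returns the picture (420x560x3 uint8, red, green, blue); there is no depth.
- camera_params(name): a dict with "intrinsics" (3x3 intrinsics, pixels), "k1" (the pictures are not rectified: a ray, as slopes to the right and down, at radius r is drawn at 1 + k1 r^2 times it, then the intrinsics apply), "view" (4x4, takes a point from world to camera coordinates). Camera axes: x right, y down, z forward; pixel columns grow to the right and rows downward; lengths in mm; the calibration is good to about 2 mm. A picture is of the moment at which its call begins: read the wrist's pose just before it. camera_params takes no time and is no camera call; for the wrist camera it gives the pose at the moment of the call.
- sign_off(): hands the job in, once; it reports no verdict.
The state is a dict: "time_s": time; "joints": joint angles; "joint_velocities": joint speeds; "tau": joint torques, N m; "tcp_pos": TCP position; "orientation": TCP orientation; "ft_force": force on the tool from outside, world axes, zero at the start; "ft_torque": the same for the moment, N m; "grip_width": finger opening in mm.
Only numpy, scipy, OpenCV 4.12 (cv2) and the standard library are available. Lean on these libraries where they do the work, as an engineer would, in place of code of your own. Each camera call takes 0.05 s, during which the arm holds its last target.

## Working session

There is one attempt and no reset: what is moved stays moved. The work goes in short steps, Python scripts to look and compute and a tool call to move; the robot and the scene stay as the last step left them, time stands still between calls to the robot, and variables do not carry over. Pictures are saved under pics/ and viewed, and the job is handed in when it is done.

Besides the shell and the picture viewer there is one more tool, called as name(argument=value, ...) on one line, values as JSON. play_rows: Moves the arm, as the interface text tells. Its arguments: {"type":"object","properties":{"series":{"type":"array"},"gripper":{"type":"number"},"grip_force":{"type":"number"}},"required":["series"]}

```bash
mkdir -p pics
python3 - <<'E'
from rig import *
import cv2
s=sense();print({k:s[k] for k in('time_s','tcp_pos','orientation','grip_width')})
for n in('scene','side'):
    cv2.imwrite(f'pics/{n}0.png',read_camera(n)[:,:,::-1]);p=camera_params(n);print(n,p)
E
```

```text
{'time_s': 0.0, 'tcp_pos': array([5.74510485e+02, 6.81265271e-02, 2.41417158e+02]), 'orientation': array([-3.13980107e+00, -2.54932808e-04,  1.57082437e+00]), 'grip_width': 85.04944222225308}
scene {'intrinsics': array([[531.72759327,   0.        , 275.77795845],
       [  0.        , 531.72759327, 216.19764667],
       [  0.        ,   0.        ,   1.        ]]), 'k1': -0.19333993652699197, 'view': array([[-2.79601413e-01,  9.60114800e-01,  1.61903180e-03,
         1.32093007e+02],
       [ 7.27707048e-01,  2.13019817e-01, -6.51970099e-01,
        -3.65498631e+02],
       [-6.26311027e-01, -1.81113580e-01, -7.58242949e-01,
         1.88989894e+03],
       [ 0.00000000e+00,  0.00000000e+00,  0.00000000e+00,
         1.00000000e+00]])}
side {'intrinsics': array([[412.57486688,   0.        , 278.67713733],
       [  0.        , 412.57486688, 214.42301285],
       [  0.        ,   0.        ,   1.        ]]), 'k1': -0.02342974305008898, 'view': array([[-9.31024767e-01, -3.64184190e-01,  2.37225557e-02,
         4.86236821e+02],
       [-2.10266496e-01,  4.82139464e-01, -8.50487823e-01,
         1.58629727e+02],
       [ 2.98296639e-01, -7.96813286e-01, -5.25459516e-01,
         7.90527922e+02],
       [ 0.00000000e+00,  0.00000000e+00,  0.00000000e+00,
         1.00000000e+00]])}
```

View pics/scene0.png

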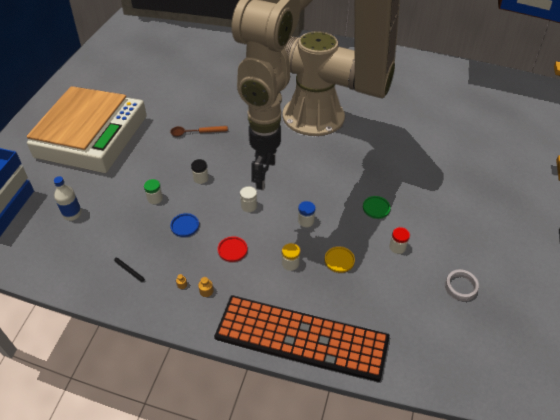

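View pics/side0.png

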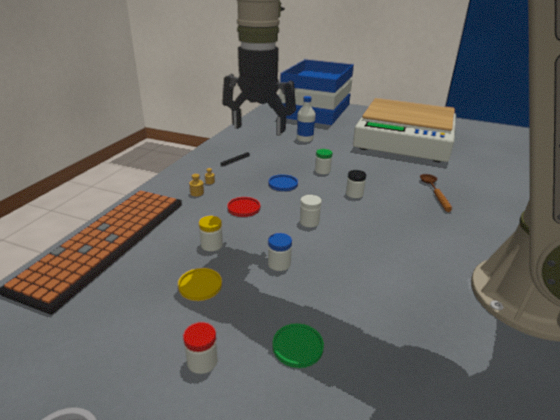

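The scene view shows the jar lids at: red (400,235), yellow (291,251), green (152,186), blue (307,208), black (199,166), white (249,193). The dishes are at: red (233,249), yellow (340,260), green (377,207), blue (185,225). The side view agrees. Next I'll fit the positions from both cameras.

```bash
cat > h.py <<'E'
import numpy as np, cv2
from scipy.optimize import least_squares
def proj(P,p):
    P=np.atleast_2d(P);c=P@p['view'][:3,:3].T+p['view'][:3,3]
    s=c[:,:2]/c[:,2:];s=s*(1+p['k1']*(s**2).sum(1,keepdims=True))
    K=p['intrinsics'];return s@K[:2,:2].T+K[:2,2]
t=np.linspace(0,2*np.pi,72,endpoint=False)
def cyl(x,y,r,z0,z1):
    return np.vstack([np.c_[x+r*np.cos(t),y+r*np.sin(t),np.full(72,z)] for z in(z0,z1)])
def cen(pts):
    h=cv2.convexHull(pts.astype(np.float32)*1);m=cv2.moments(h);return np.array([m['m10']/m['m00'],m['m01']/m['m00']]),m['m00']
def predict(x,y,kind,p):
    a=dict(lid=(24,48,62),dish=(42,0,12),body=(24,0,62))[kind]
    return cen(proj(cyl(x,y,*a),p))
def mask(im,col):
    h=cv2.cvtColor(im,cv2.COLOR_RGB2HSV);H,S,V=h[...,0],h[...,1],h[...,2]
    m={'red':((H<6)|(H>174)),'yellow':(H>20)&(H<32),'green':(H>50)&(H<80),'blue':(H>106)&(H<125)}[col]&(S>140)&(V>45)
    return cv2.morphologyEx(m.astype(np.uint8),cv2.MORPH_CLOSE,np.ones((3,3),np.uint8))
def blob(im,col,guess):
    n,l,st,c=cv2.connectedComponentsWithStats(mask(im,col))
    best=min((i for i in range(1,n) if st[i,4]>60),key=lambda i:np.hypot(*(c[i]-guess)))
    return c[best],st[best,4]
def locate(ims,ps,col,kind,guesses):
    obs=[]
    for n in ims:
        obs.append((n,)+blob(ims[n],col,guesses[n]))
    out={}
    def solve(o):
        f=lambda q:np.concatenate([predict(q[0],q[1],kind,ps[n])[0]-c for n,c,a in o])
        r=least_squares(f,[500,0]);return r.x,r.fun
    for o in obs:
        x,_=solve([o]);out[o[0]]=x.round(1),o[1].round(1),int(o[2]),int(predict(*x,kind,ps[o[0]])[1])
    x,f=solve(obs);out['both']=x.round(1),f.round(1)
    return out
G={('red','lid'):((400,235),(200,337)),('yellow','lid'):((291,251),(210,224)),('green','lid'):((152,186),(324,155)),('blue','lid'):((307,208),(280,242)),
('red','dish'):((233,249),(244,207)),('yellow','dish'):((340,260),(200,284)),('green','dish'):((377,207),(298,345)),('blue','dish'):((185,225),(283,183))}
E
python3 - <<'E'
from rig import *
from h import *
ps={n:camera_params(n) for n in('scene','side')}
ims={n:cv2.imread(f'pics/{n}0.png')[:,:,::-1].copy() for n in ps}
for (c,k),g in G.items():
    o=locate(ims,ps,c,k,dict(scene=g[0],side=g[1]))
    print(c,k,*[ (a,*b) for a,b in o.items()])
# black/white rough, from body base/top pixel
for nm,uv in(('black',((199,163),(357,176))),('white',((249,190),(311,202)))):
    f=lambda q:np.concatenate([proj([q[0],q[1],62],ps[n])[0]-u for n,u in zip(ps,uv)])
    r=least_squares(f,[500,0]);print(nm,r.x,r.fun)
E
```

```text
red lid ('scene', array([500.,   0.]), array([400.6, 234.6]), 222, 214) ('side', array([500.,   0.]), array([199.3, 336.3]), 747, 313) ('both', array([500.,   0.]), array([-127.4,  -31.3,   89.4, -118.7]))
yellow lid ('scene', array([632.8,   0. ]), array([290.8, 250.9]), 234, 245) ('side', array([687.5,   0. ]), array([209.6, 223.4]), 296, 271) ('both', array([665.9,   0. ]), array([-35. ,  -3.8,  12.2, -21. ]))
green lid ('scene', array([500.,   0.]), array([151.4, 185.4]), 154, 214) ('side', array([500.,   0.]), array([323.8, 153.1]), 114, 313) ('both', array([500.,   0.]), array([121.8,  17.9, -35.2,  64.5]))
blue lid ('scene', array([500.,   0.]), array([306.5, 207.8]), 181, 214) ('side', array([500.,   0.]), array([279.6, 241.5]), 324, 313) ('both', array([497.6,   0. ]), array([-33.1,  -5.1,  10. , -23.7]))
red dish ('scene', array([687.5,   0. ]), array([232.2, 248.7]), 595, 677) ('side', array([622.1,   0. ]), array([243.3, 206.4]), 522, 698) ('both', array([625.,   0.]), array([28.4, -1.9, -5.2, 17.7]))
yellow dish ('scene', array([625.,   0.]), array([339.2, 259.1]), 620, 633) ('side', array([687.5,   0. ]), array([199.6, 283.8]), 1149, 662) ('both', array([641.8,   0. ]), array([-80.4,  -7.8,  32.2, -61.2]))
green dish ('scene', array([375.,   0.]), array([376.1, 206.7]), 466, 485) ('side', array([399.5,   3.9]), array([297.6, 345.2]), 1759, 853) ('both', array([397.5,   3.9]), array([-92.3, -16.1,  33.6, -97.5]))
blue dish ('scene', array([625.,   0.]), array([184.3, 224.7]), 510, 633) ('side', array([531.2,   0. ]), array([282.7, 182.3]), 372, 753) ('both', array([562.5,   0. ]), array([ 82.7,   5.5, -20.2,  47.7]))
black [ 405.75789262 -263.82834543] [ 1.02217399 -0.68879723 -0.36897422 -1.92001225]
white [474.06313508 -79.14818477] [ 0.78486409 -0.29086872 -0.10532235 -1.2670151 ]
```

```bash
sed -i 's/predict(q\[0\],q\[1\],kind/predict(q[0]-2000,q[1]-2000,kind/; s/r=least_squares(f,\[500,0\]);return r.x,r.fun/r=least_squares(f,[2500,2000],diff_step=1e-3);return r.x-2000,r.fun/' h.py
python3 - <<'E'
from rig import *
from h import *
ps={n:camera_params(n) for n in('scene','side')}
ims={n:cv2.imread(f'pics/{n}0.png')[:,:,::-1].copy() for n in ps}
for (c,k),g in G.items():
    o=locate(ims,ps,c,k,dict(scene=g[0],side=g[1]))
    print(c,k,*[ (a,*b) for a,b in o.items()])
E
```

```text
red lid ('scene', array([512.5, 372.4]), array([400.6, 234.6]), 222, 235) ('side', array([507.5, 368.8]), array([199.3, 336.3]), 747, 832) ('both', array([508.2, 369.7]), array([-0.8, -1.4, -0.7,  0.3]))
yellow lid ('scene', array([651.8,  94. ]), array([290.8, 250.9]), 234, 257) ('side', array([647.4,  89.7]), array([209.6, 223.4]), 296, 340) ('both', array([648.3,  91.7]), array([-0.5, -1.2, -0.8,  0.4]))
green lid ('scene', array([ 532.9, -372.5]), array([151.4, 185.4]), 154, 193) ('side', array([ 528.3, -379.1]), array([323.8, 153.1]), 114, 153) ('both', array([ 529.2, -374.9]), array([-0.2, -1. , -0.7,  0.5]))
blue lid ('scene', array([489.9,  96.8]), array([306.5, 207.8]), 181, 218) ('side', array([485.4,  92.4]), array([279.6, 241.5]), 324, 392) ('both', array([486. ,  94.4]), array([-0.5, -1.1, -0.6,  0.5]))
red dish ('scene', array([654. , -74.4]), array([232.2, 248.7]), 595, 636) ('side', array([649.2, -78.8]), array([243.3, 206.4]), 522, 577) ('both', array([650.5, -76.6]), array([-0.3, -1.1, -0.8,  0.3]))
yellow dish ('scene', array([605.4, 221.7]), array([339.2, 259.1]), 620, 659) ('side', array([600.4, 217.9]), array([199.6, 283.8]), 1149, 1216) ('both', array([601.4, 219.2]), array([-0.6, -1.3, -0.8,  0.3]))
green dish ('scene', array([383. , 289.2]), array([376.1, 206.7]), 466, 522) ('side', array([377.5, 285.7]), array([297.6, 345.2]), 1759, 1900) ('both', array([378.1, 286.7]), array([-0.6, -1.3, -0.6,  0.3]))
blue dish ('scene', array([ 610.8, -238.3]), array([184.3, 224.7]), 510, 568) ('side', array([ 605.4, -243.5]), array([282.7, 182.3]), 372, 433) ('both', array([ 606.9, -240.7]), array([-0.2, -1.2, -0.9,  0.3]))
```

The pooled estimates are consistent: the two cameras differ by about 5 mm, so I'm using roughly the midpoint. I'll move above the red jar and check with the wrist camera.

play_rows(series=[[[1.5,-0.3,0.3],0],[[2.5,-0.5,0.7],0],[[3.5,-0.6,0.8],0],[[3.5,-0.6,0.8],0],[[3.5,-0.6,0.8],0],[[3.5,-0.6,0.8],0],[[3.5,-0.6,0.8],0],[[3.5,-0.6,0.8],0],[[3.5,-0.6,0.8],0],[[3.5,-0.6,0.8],0],[[3,-0.6,0.8],0],[[2,-0.4,0.8],0]], gripper=8.5, grip_force=40)

```text
time_s: 1.1
tcp_pos: [507.7, 372.8, 151.3]
orientation: [-3.141, -0.0, 1.573]
ft_force: [-0.4, -0.2, 0.4]
grip_width: 85.1
```

Run:
```python
from rig import *
from h import *
s=sense();print(s['time_s'],s['tcp_pos'],s['orientation'],s['joints'].round(2))
p=camera_params('wrist');im=read_camera('wrist');cv2.imwrite('pics/w1.png',im[:,:,::-1])
print(p)
c,a=blob(im,'red',(280,210));print(c,a)
print([ (predict(x,y,'lid',p)) for x,y in((510,370.5),)])
```

```text
1.1 [507.73323204 372.77435353 151.27985904] [-3.14079749e+00 -2.26708251e-04  1.57310441e+00] [0.51 0.46 0.03 1.15 0.   2.07]
{'intrinsics': array([[337.64359722,   0.        , 276.95801587],
       [  0.        , 337.64359722, 209.32402534],
       [  0.        ,   0.        ,   1.        ]]), 'k1': 0.003671931147224051, 'view': array([[ 9.99998028e-01,  1.49383137e-03, -1.30892393e-03,
        -5.07983907e+02],
       [ 1.78743949e-03, -9.64201130e-01,  2.65165958e-01,
         3.47375303e+02],
       [-8.65952711e-04, -2.65167774e-01, -9.64201899e-01,
         3.90635436e+02],
       [ 0.00000000e+00,  0.00000000e+00,  0.00000000e+00,
         1.00000000e+00]])}
[277.87214984 217.23507058] 3684
[(array([280.53073117, 217.61222554]), 3870.6381106807385)]
```

View pics/w1.png

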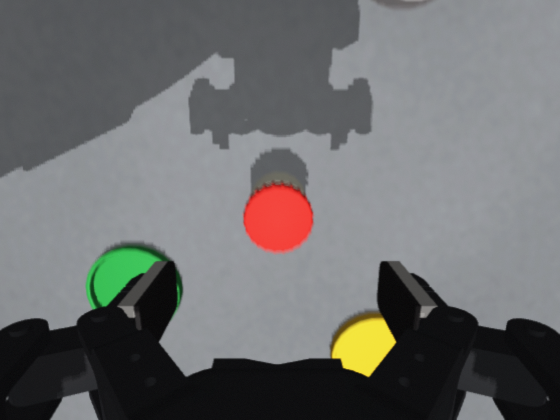

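The wrist view shows the red lid at (278,217), which puts the jar at about (508, 371). I'll lower and grip.

play_rows(series=[[[-0.1,0,1],0],[[-0.1,0,2],0],[[0,0,2.2],0],[[0,0,2.2],0],[[0,0,2],0],[[0,0,1.4],0],[[0,0,0.7],0],[[0,0,0.2],0],[[0,0,0],0],[[0,0,0],0]])

```text
time_s: 1.98
tcp_pos: [509.8, 367.8, 36.2]
orientation: [3.14, -0.001, 1.57]
ft_force: [0.3, 0.2, -0.0]
grip_width: 84.8
```

play_rows(series=[[[0,0,0],0],[[0,0,0],0],[[0,0,0],0],[[0,0,0],0],[[0,0,0],0],[[0,0,0],0],[[0,0,0],0],[[0,0,0],0],[[0,0,0],0],[[0,0,0],0]], gripper=4, grip_force=40)

```text
time_s: 2.82
tcp_pos: [509.6, 368.4, 36.4]
orientation: [3.14, -0.001, 1.571]
ft_force: [-0.5, -0.2, 5.2]
grip_width: 47.3
```

play_rows(series=[[[0,0,-0.5],0],[[0,0,-1.2],0],[[0,0,-2],0],[[0,0,-2.2],0],[[0,0,-2.2],0],[[-0.7,0.2,-1.6],0],[[-1.5,0.5,-0.7],0],[[-2.3,0.7,0],0],[[-3,0.9,0],0],[[-3,0.9,0],0],[[-3,0.9,0],0],[[-3,0.9,0],0]])

```text
time_s: 3.82
tcp_pos: [558.8, 201.7, 139.1]
orientation: [-3.141, 0.0, 1.571]
ft_force: [0.5, -0.4, -0.5]
grip_width: 47.3
```

play_rows(series=[[[-3,0.9,0],0],[[-3,0.9,0],0],[[-3,0.9,0],0],[[-3,0.9,0],0],[[-3,0.9,0],0],[[-3,1,0],0],[[-3,1,0],0],[[-2.8,1,0],0],[[-2,0.8,0],0],[[-1.4,0.6,0],0],[[0,0,0],0],[[0,0,0],0]])

```text
time_s: 4.82
tcp_pos: [647.7, -69.3, 138.8]
orientation: [-3.14, -0.001, 1.57]
ft_force: [-0.0, -0.1, -1.4]
grip_width: 47.0
```

Run:
```python
from rig import *
from h import *
s=sense();print(s['time_s'],s['tcp_pos'],s['orientation'],s['joints'].round(2),s['ft_force'],s['grip_width'])
p=camera_params('wrist');im=read_camera('wrist');cv2.imwrite('pics/w2.png',im[:,:,::-1])
im=read_camera('side');cv2.imwrite('pics/s2.png',im[:,:,::-1])
print(proj([[650.5,-76.6,5],[650.5,-34.6,12]],p))
```

```text
4.8167 [647.74406196 -69.30064244 138.78108026] [-3.14044449e+00 -7.25227677e-04  1.56970081e+00] [-0.23  0.51  0.08  1.15  0.    1.34] [-0.02685436 -0.05553306 -1.44265688] 46.9696537483251
[[280.68540473 210.04377585]
 [280.82266082 159.6181815 ]]
```

View pics/w2.png

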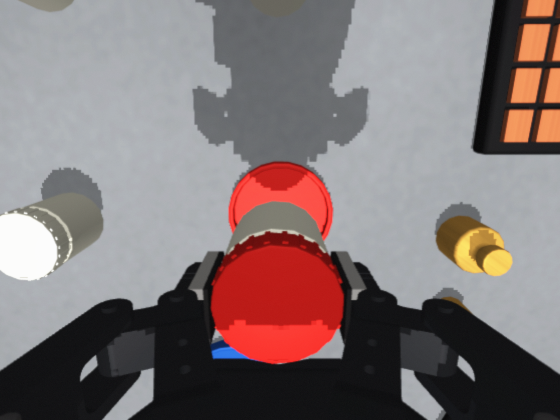

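View pics/s2.png

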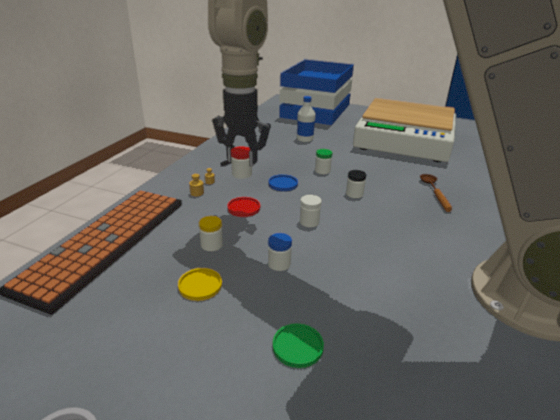

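The dish rim is centred at about (281,212) in the wrist view, matching the estimate. The jar is held upright. I'll lower it, correcting by +0.3 cm in y and -1.0 cm in x (tool axes).

play_rows(series=[[[-0.5,0.2,0.5],0],[[-0.5,0.1,1],0],[[0,0,1.6],0],[[0,0,1.8],0],[[0,0,1.8],0],[[0,0,1.4],0],[[0,0,0.8],0],[[0,0,0.4],0],[[0,0,0.2],0],[[0,0,0],0],[[0,0,0],0],[[0,0,0],0]])

```text
time_s: 5.92
tcp_pos: [651.8, -79.2, 45.4]
orientation: [3.14, 0.0, 1.571]
ft_force: [1.1, -0.1, -1.6]
grip_width: 47.3
```

play_rows(series=[[[0,0,0.1],0],[[0,0,0.1],0],[[0,0,0.1],0],[[0,0,0.05],0],[[0,0,0],0],[[0,0,0],0]])

```text
time_s: 6.42
tcp_pos: [651.2, -79.1, 41.4]
orientation: [3.141, 0.0, 1.571]
ft_force: [-1.8, -0.2, 3.9]
grip_width: 47.1
```

play_rows(series=[[[0,0,0],0],[[0,0,0],0],[[0,0,0],0],[[0,0,0],0],[[0,0,0],0],[[0,0,0],0],[[0,0,0],0],[[0,0,0],0]], gripper=8.5)

```text
time_s: 7.08
tcp_pos: [651.0, -79.0, 40.8]
orientation: [3.142, -0.0, 1.571]
ft_force: [0.0, -0.3, -0.3]
grip_width: 84.8
```

play_rows(series=[[[0,0,-0.6],0],[[0,0,-1.4],0],[[0,0,-2],0],[[0,0,-2.2],0],[[0,0,-2.2],0],[[0.5,0,-1.8],0],[[1.5,0,-0.8],0],[[2.5,0,0],0],[[3,0,0],0],[[3,0,0],0],[[2.5,-0.2,0],0],[[2,-0.1,0],0]])

```text
time_s: 8.08
tcp_pos: [647.1, 74.1, 150.5]
orientation: [-3.141, -0.001, 1.573]
ft_force: [0.4, -0.5, -0.5]
grip_width: 84.8
```

```bash
cat > w.py <<'E'
import sys
from rig import *
from h import *
tag,col=sys.argv[1:3]
s=sense();p=camera_params('wrist');im=read_camera('wrist');cv2.imwrite(f'pics/w{tag}.png',im[:,:,::-1])
print(s['time_s'],s['tcp_pos'].round(1),s['joints'].round(2),s['grip_width'].round(1))
kind=sys.argv[3] if len(sys.argv)>3 else 'lid'
g=[float(v) for v in sys.argv[4:6]]
guess=predict(*g,kind,p)[0]
print(guess,locate({'w':im},{'w':p},col,kind,{'w':guess})['w'])
im=read_camera('scene');cv2.imwrite(f'pics/sc{tag}.png',im[:,:,::-1])
E
python3 w.py 3 yellow lid 648.3 91.7
```

```text
Traceback (most recent call last):
  File "w.py", line 6, in <module>
    print(s['time_s'],s['tcp_pos'].round(1),s['joints'].round(2),s['grip_width'].round(1))
                                                                 ^^^^^^^^^^^^^^^^^^^^^
AttributeError: 'float' object has no attribute 'round'
```

View pics/w3.png

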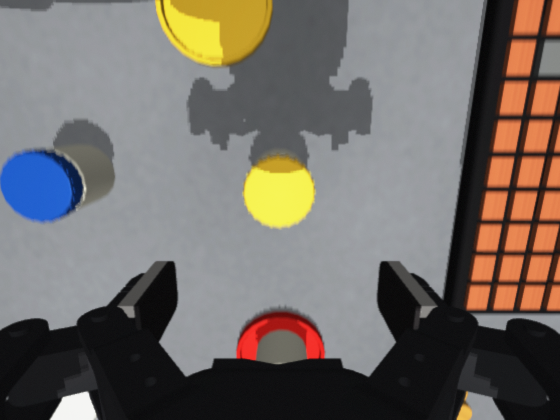

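Red jar stands in its dish (281,345), and the yellow lid is at about (279,189).

```bash
sed -i "s/s\['grip_width'\].round(1)/s['grip_width']/" w.py; python3 w.py 3b yellow lid 648.3 91.7
```

```text
8.1333 [646.8  77.4 150.5] [-0.01  0.5   0.1   1.17  0.    1.56] 85.00358108135383
[279.7280916 195.3493009] (array([648.1,  89.8]), array([279.4, 198. ]), 3924, 4009)
```

View pics/sc3b.png

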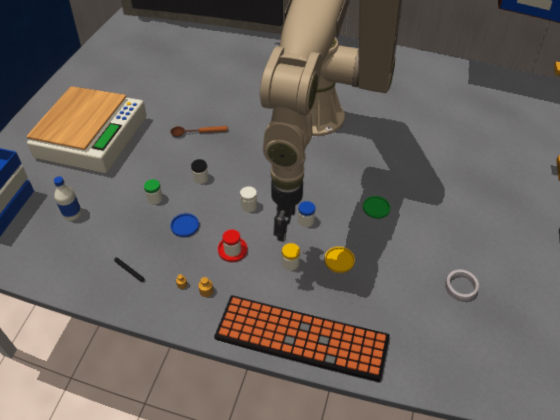

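play_rows(series=[[[0.5,0,0.5],0],[[0.8,0,1.5],0],[[0.7,0,2],0],[[0,0,2.2],0],[[0,0,2.2],0],[[0,0,1.6],0],[[0,0,0.8],0],[[0,0,0.5],0],[[0,0,0.2],0],[[0,0,0],0],[[0,0,0],0]])

```text
time_s: 9.15
tcp_pos: [648.9, 90.7, 36.9]
orientation: [3.14, 0.0, 1.57]
ft_force: [-0.1, -0.2, 0.6]
grip_width: 84.8
```

play_rows(series=[[[0,0,0],0],[[0,0,0],0],[[0,0,0],0],[[0,0,0],0],[[0,0,0],0],[[0,0,0],0],[[0,0,0],0],[[0,0,0],0],[[0,0,0],0],[[0,0,0],0]], gripper=4)

```text
time_s: 9.98
tcp_pos: [648.6, 91.1, 36.8]
orientation: [3.14, -0.0, 1.571]
ft_force: [-0.7, 0.3, 5.7]
grip_width: 47.0
```

play_rows(series=[[[0,0,-0.5],0],[[0,0,-1.3],0],[[0,0,-2],0],[[0.5,-0.2,-2.2],0],[[1,-0.4,-2.2],0],[[1.5,-0.6,-1.6],0],[[2,-0.7,-0.7],0],[[2.3,-0.8,0],0],[[2,-0.8,0],0],[[1.7,-0.6,0],0],[[1.2,-0.4,0],0],[[0.6,-0.2,0],0]])

```text
time_s: 10.98
tcp_pos: [600.0, 220.5, 140.5]
orientation: [-3.141, -0.0, 1.573]
ft_force: [-0.5, -0.5, -0.3]
grip_width: 47.2
```

play_rows(series=[[[0,0,0],0],[[0,0,0],0],[[0,0,0],0],[[0,0,0],0]])

```text
time_s: 11.32
tcp_pos: [601.5, 218.0, 140.7]
orientation: [-3.142, 0.0, 1.569]
ft_force: [-0.3, -0.5, -1.0]
grip_width: 47.1
```

```bash
python3 w.py 4 yellow dish 601.4 219.2;python3 - <<'E'
from rig import *
from h import *
print(proj([[601.4,219.2,5],[601.4,261.2,12],[643.4,219.2,12],[559.4,219.2,12]],camera_params('wrist')))
E
```

```text
11.3167 [601.5 218.  140.7] [ 0.22  0.48  0.05  1.14 -0.    1.79] 47.081832191509406
[277.05550786 198.68756845] (array([601.4, 229.5]), array([277.1, 186.2]), 5630, 8774)
[[277.12340281 199.34783664]
 [277.0134385  148.11950024]
 [329.79434973 201.32381921]
 [224.4694377  201.53149095]]
```

View pics/w4.png

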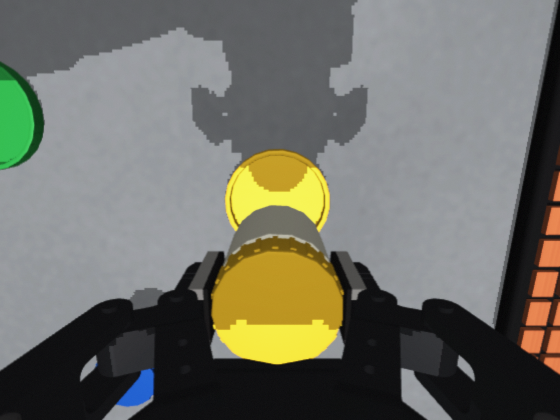

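The yellow dish rim spans columns 225–330 with its top at row 150, as predicted, so the jar is aligned. I'll lower it.

play_rows(series=[[[0,0,0.6],0],[[0,0,1.2],0],[[0,0,1.6],0],[[0,0,1.8],0],[[0,0,1.8],0],[[0,0,1.3],0],[[0,0,0.8],0],[[0,0,0.4],0],[[0,0,0.1],0],[[0,0,0],0],[[0,0,0],0],[[0,0,0],0]])

```text
time_s: 12.42
tcp_pos: [601.9, 219.2, 45.9]
orientation: [3.14, -0.0, 1.571]
ft_force: [-0.2, -0.7, -0.0]
grip_width: 47.1
```

play_rows(series=[[[0,0,0.1],0],[[0,0,0.1],0],[[0,0,0.1],0],[[0,0,0.05],0],[[0,0,0],0],[[0,0,0],0]])

```text
time_s: 12.92
tcp_pos: [601.2, 219.0, 41.8]
orientation: [3.141, -0.0, 1.571]
ft_force: [-1.6, -0.1, 3.5]
grip_width: 47.0
```

play_rows(series=[[[0,0,0],0],[[0,0,0],0],[[0,0,0],0],[[0,0,0],0],[[0,0,0],0],[[0,0,0],0],[[0,0,0],0],[[0,0,0],0]], gripper=8.5)

```text
time_s: 13.58
tcp_pos: [601.0, 219.0, 41.3]
orientation: [3.142, 0.0, 1.571]
ft_force: [-0.3, 0.8, 0.2]
grip_width: 85.3
```

play_rows(series=[[[0,0,-0.6],0],[[0,0,-1.4],0],[[0,0,-2],0],[[0,0,-2.2],0],[[0,0,-2.2],0],[[-0.5,0,-1.8],0],[[-1.5,-0.2,-0.8],0],[[-2.5,-0.3,0],0],[[-3,-0.4,0],0],[[-3.5,-0.4,0],0],[[-3.5,-0.4,0],0],[[-3.5,-0.4,0],0]])

```text
time_s: 14.58
tcp_pos: [578.9, 36.9, 151.0]
orientation: [-3.141, 0.0, 1.571]
ft_force: [0.3, -0.5, 0.0]
grip_width: 84.9
```

play_rows(series=[[[-3.5,-0.4,0],0],[[-3.5,-0.4,0],0],[[-3.5,-0.5,0],0],[[-3.5,-0.5,0],0],[[-3.5,-0.5,0],0],[[-3.5,-0.5,0],0],[[-3.5,-0.5,0],0],[[-3.5,-0.5,0],0],[[-3.5,-0.5,0],0],[[-3.5,-0.4,0],0],[[-2.5,-0.2,0],0],[[-1.5,0,0],0]])

```text
time_s: 15.58
tcp_pos: [529.2, -354.6, 150.9]
orientation: [-3.141, 0.001, 1.567]
ft_force: [0.2, -0.4, 0.2]
grip_width: 84.7
```

play_rows(series=[[[0,0,0],0],[[0,0,0],0],[[0,0,0],0],[[0,0,0],0]])

```text
time_s: 15.92
tcp_pos: [531.1, -349.3, 151.3]
orientation: [-3.141, -0.001, 1.573]
ft_force: [0.7, 0.3, 1.0]
grip_width: 85.1
```

```bash
python3 w.py 5 green lid 529.2 -374.9
```

```text
15.9167 [ 531.1 -349.3  151.3] [-0.71  0.47  0.05  1.15  0.    0.86] 85.1441037016385
[274.5325961  248.44901368] (array([ 529.1, -376.4]), array([274.4, 250.3]), 3487, 3691)
```

View pics/w5.png

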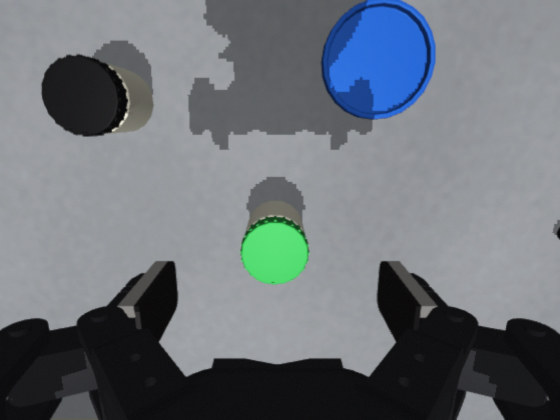

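View pics/sc5.png

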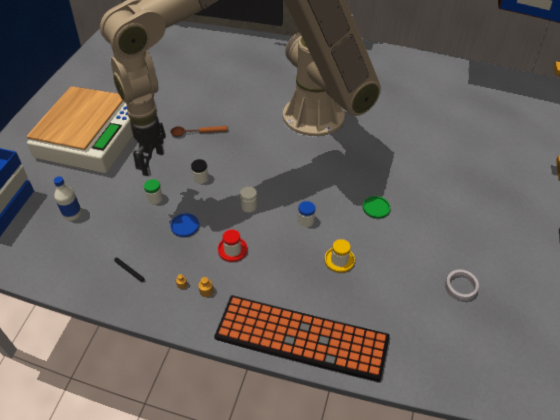

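Yellow stands in its dish at (341,254). The green lid is at (274,250) in the wrist view, i.e. (529,-376).

play_rows(series=[[[-0.6,-0.1,0.5],0],[[-1,0,1.5],0],[[-0.9,0,2],0],[[0,0,2.2],0],[[0,0,2.2],0],[[0,0,1.6],0],[[0,0,0.8],0],[[0,0,0.5],0],[[0,0,0.2],0],[[0,0,0],0],[[0,0,0],0]])

```text
time_s: 16.93
tcp_pos: [530.7, -376.5, 37.4]
orientation: [3.14, 0.001, 1.571]
ft_force: [0.1, 1.0, 0.2]
grip_width: 84.9
```

play_rows(series=[[[0,0,0],0],[[0,0,0],0],[[0,0,0],0],[[0,0,0],0],[[0,0,0],0],[[0,0,0],0],[[0,0,0],0],[[0,0,0],0],[[0,0,0],0],[[0,0,0],0]], gripper=4)

```text
time_s: 17.77
tcp_pos: [530.5, -376.4, 37.2]
orientation: [3.14, 0.001, 1.571]
ft_force: [0.3, -0.1, 5.8]
grip_width: 47.3
```

play_rows(series=[[[0,0,-0.5],0],[[0,0,-1.3],0],[[0,0,-2],0],[[0,0,-2.2],0],[[0,0,-2.2],0],[[0.7,-0.2,-1.8],0],[[1.5,-0.3,-1.3],0],[[2.3,-0.5,0],0],[[3,-0.7,0],0],[[3.4,-0.8,0],0],[[3.4,-0.8,0],0],[[3.4,-0.8,0],0]])

```text
time_s: 18.77
tcp_pos: [488.0, -197.4, 149.0]
orientation: [-3.141, -0.001, 1.57]
ft_force: [0.5, 0.6, 0.5]
grip_width: 47.4
```

play_rows(series=[[[3.5,-0.8,0],0],[[3.5,-0.8,0],0],[[3.5,-0.8,0],0],[[3.5,-0.8,0],0],[[3.5,-0.8,0],0],[[3.5,-0.8,0],0],[[3.5,-0.8,0],0],[[3.5,-0.8,0],0],[[3.5,-0.8,0],0],[[3.5,-0.8,0],0],[[3.5,-0.8,0],0],[[3.5,-0.8,0],0]])

```text
time_s: 19.77
tcp_pos: [392.0, 222.5, 149.4]
orientation: [-3.141, 0.0, 1.571]
ft_force: [1.8, 0.0, -1.7]
grip_width: 47.4
```

play_rows(series=[[[2.8,-0.7,0],0],[[2,-0.4,0],0],[[1.2,-0.3,0],0],[[0.6,-0.1,0],0],[[0,0,0],0],[[0,0,0],0],[[0,0,0],0],[[0,0,0],0]])

```text
time_s: 20.43
tcp_pos: [378.2, 286.1, 149.3]
orientation: [-3.141, 0.0, 1.569]
ft_force: [-0.2, 0.7, -0.6]
grip_width: 46.8
```

```bash
python3 w.py 6 green dish 378.1 286.7;python3 - <<'E'
from rig import *
from h import *
print(proj([[378.1,286.7,5],[378.1,328.7,12],[336.1,286.7,12],[420.1,286.7,12]],camera_params('wrist')))
E
```

```text
20.4333 [378.2 286.1 149.3] [ 0.48  0.17 -0.37  1.03 -0.    2.05] 46.80302338179607
[276.98356919 197.01493148] (array([378.7, 297.8]), array([277.7, 183.9]), 5078, 8272)
[[276.87500928 197.66911121]
 [276.74280818 147.94911377]
 [225.81518546 199.75410159]
 [327.93933693 199.53514261]]
```

View pics/w6.png

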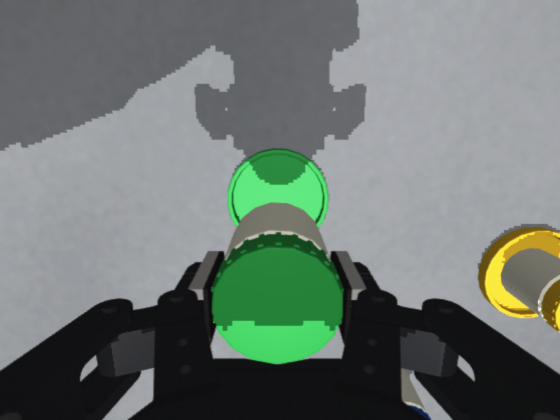

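The green dish rim spans columns 228–329 with its top at row 149, so the jar is aligned to within about 1 mm. I'll lower it.

play_rows(series=[[[0,0.1,0.6],0],[[0,0,1.3],0],[[0,0,1.8],0],[[0,0,2],0],[[0,0,1.9],0],[[0,0,1.4],0],[[0,0,0.8],0],[[0,0,0.4],0],[[0,0,0.1],0],[[0,0,0],0],[[0,0,0],0],[[0,0,0],0]])

```text
time_s: 21.53
tcp_pos: [379.8, 287.4, 47.2]
orientation: [3.14, -0.001, 1.571]
ft_force: [0.6, -0.1, -0.4]
grip_width: 47.0
```

play_rows(series=[[[0,0,0.1],0],[[0,0,0.1],0],[[0,0,0.1],0],[[0,0,0.05],0],[[0,0,0],0],[[0,0,0],0]])

```text
time_s: 22.03
tcp_pos: [379.0, 287.0, 42.8]
orientation: [-3.142, 0.0, 1.571]
ft_force: [0.6, -0.3, -0.6]
grip_width: 46.9
```

play_rows(series=[[[0,0,0.05],0],[[0,0,0.05],0],[[0,0,0],0],[[0,0,0],0]])

```text
time_s: 22.37
tcp_pos: [379.1, 287.0, 42.2]
orientation: [3.141, -0.0, 1.571]
ft_force: [-1.7, -0.5, 5.6]
grip_width: 47.4
```

In contact with the dish floor. I'll release and go to the blue jar.

play_rows(series=[[[0,0,0],0],[[0,0,0],0],[[0,0,0],0],[[0,0,0],0],[[0,0,0],0],[[0,0,0],0],[[0,0,0],0],[[0,0,0],0]], gripper=8.5)

```text
time_s: 23.03
tcp_pos: [379.1, 287.0, 41.8]
orientation: [3.142, 0.0, 1.571]
ft_force: [0.1, -1.1, -0.0]
grip_width: 85.2
```

play_rows(series=[[[0,0,-0.6],0],[[0,0,-1.4],0],[[0,0,-2],0],[[0,0,-2.2],0],[[0,0,-2.2],0],[[-0.5,0.3,-1.8],0],[[-1.5,0.8,-0.8],0],[[-2.5,1.4,0],0],[[-3,1.7,0],0],[[-3,1.7,0],0],[[-3,1.7,0],0],[[-2.5,1.4,0],0]])

```text
time_s: 24.03
tcp_pos: [470.0, 125.2, 152.5]
orientation: [3.14, 0.0, 1.57]
ft_force: [1.3, 0.1, 0.2]
grip_width: 85.0
```

play_rows(series=[[[-1.5,0.8,0],0],[[-0.8,0.5,0],0],[[0,0.4,0],0],[[0,0,0],0],[[0,0,0],0],[[0,0,0],0],[[0,0,0],0]])

```text
time_s: 24.62
tcp_pos: [485.4, 105.0, 151.8]
orientation: [-3.141, -0.0, 1.573]
ft_force: [-0.8, -0.8, 0.1]
grip_width: 84.8
```

```bash
python3 w.py 7 blue lid 486 94.4
```

```text
24.6167 [485.4 105.  151.8] [ 0.05  0.21 -0.32  1.04  0.    1.62] 84.84039915154271
[278.0342232  228.54727219] (array([486.5,  92.9]), array([278.7, 230.5]), 3643, 3781)
```

View pics/w7.png

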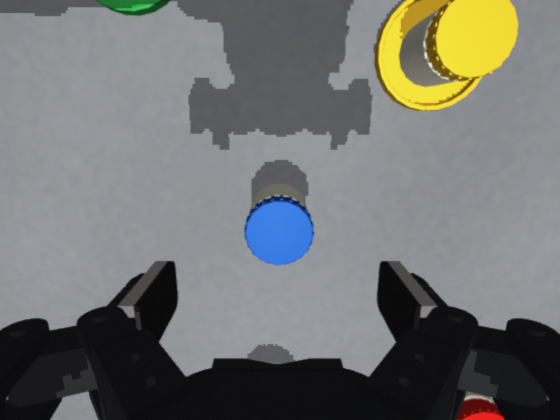

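View pics/sc7.png

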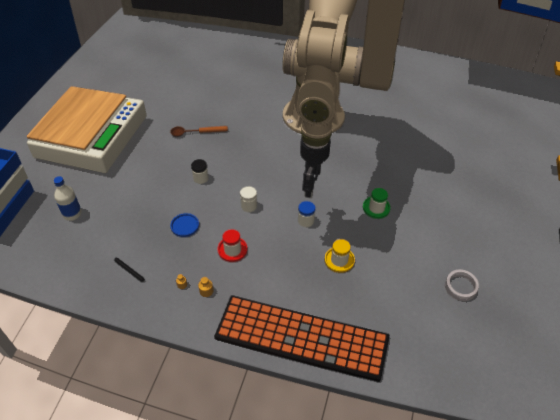

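Green stands in its dish at (378,203). The blue lid is at (279,230) in the wrist view, i.e. (486,93.5).

play_rows(series=[[[-0.5,0.1,0.5],0],[[-0.6,0,1.5],0],[[0,0,2],0],[[0,0,2.2],0],[[0,0,2.2],0],[[0,0,1.6],0],[[0,0,0.8],0],[[0,0,0.5],0],[[0,0,0.2],0],[[0,0,0],0],[[0,0,0],0]])

```text
time_s: 25.63
tcp_pos: [487.8, 93.0, 37.6]
orientation: [3.14, 0.0, 1.571]
ft_force: [0.4, 0.4, -0.1]
grip_width: 84.9
```

play_rows(series=[[[0,0,0],0],[[0,0,0],0],[[0,0,0],0],[[0,0,0],0],[[0,0,0],0],[[0,0,0],0],[[0,0,0],0],[[0,0,0],0],[[0,0,0],0],[[0,0,0],0]], gripper=4)

```text
time_s: 26.47
tcp_pos: [487.6, 93.0, 37.6]
orientation: [3.14, -0.0, 1.571]
ft_force: [-1.1, -0.8, 5.7]
grip_width: 47.0
```

play_rows(series=[[[0,0,-0.5],0],[[0,0,-1.3],0],[[0,0,-2],0],[[0,0,-2.2],0],[[0,0,-2.2],0],[[-0.7,0.2,-1.8],0],[[-1.5,0.5,-1.3],0],[[-2.3,0.8,0],0],[[-3,1.1,0],0],[[-3.2,1.2,0],0],[[-3.2,1.2,0],0],[[-3.2,1.2,0],0]])

```text
time_s: 27.47
tcp_pos: [549.1, -79.3, 149.9]
orientation: [-3.141, -0.0, 1.571]
ft_force: [1.1, 0.1, -1.2]
grip_width: 46.9
```

play_rows(series=[[[-3.2,1.2,0],0],[[-3.2,1.2,0],0],[[-3.2,1.1,0],0],[[-3,1,0],0],[[-2,0.6,0],0],[[-1.2,0.4,0],0],[[-0.5,0.2,0],0],[[0,0,0],0],[[0,0,0],0],[[0,0,0],0],[[0,0,0],0]])

```text
time_s: 28.38
tcp_pos: [605.8, -239.4, 150.1]
orientation: [-3.141, -0.0, 1.572]
ft_force: [0.5, 0.6, -0.2]
grip_width: 47.0
```

```bash
python3 w.py 8 blue dish 606.9 -240.7;python3 - <<'E'
from rig import *
from h import *
print(proj([[606.9,-240.7,5],[606.9,-198.7,12],[564.9,-240.7,12],[648.9,-240.7,12]],camera_params('wrist')))
E
```

```text
28.3833 [ 605.8 -239.4  150.1] [-0.5   0.5   0.1   1.17  0.    1.07] 46.96568361158803
[278.50048718 199.08747557] (array([ 607.4, -226.9]), array([279.2, 182.9]), 3335, 8241)
[[278.21203163 199.03177737]
 [278.32404499 149.61647699]
 [227.39154913 200.99767059]
 [329.09072472 201.06370805]]
```

View pics/w8.png

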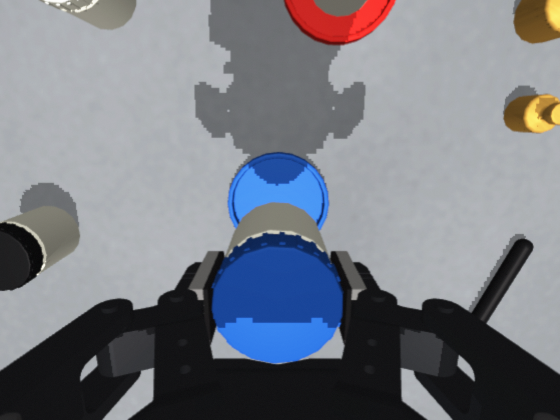

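The blue dish rim spans columns 228–328 with its top at row 152, so it needs about 2 mm of correction. I'll lower the jar.

play_rows(series=[[[-0.2,0.1,0.6],0],[[0,0,1.3],0],[[0,0,1.8],0],[[0,0,2],0],[[0,0,2],0],[[0,0,1.4],0],[[0,0,0.8],0],[[0,0,0.4],0],[[0,0,0.1],0],[[0,0,0],0],[[0,0,0],0],[[0,0,0],0]])

```text
time_s: 29.48
tcp_pos: [607.8, -243.5, 47.1]
orientation: [3.14, 0.001, 1.571]
ft_force: [0.3, 0.3, -0.7]
grip_width: 47.4
```

play_rows(series=[[[0,0,0.1],0],[[0,0,0.1],0],[[0,0,0.1],0],[[0,0,0.05],0],[[0,0,0],0],[[0,0,0],0]])

```text
time_s: 29.98
tcp_pos: [607.1, -243.0, 42.6]
orientation: [3.141, 0.0, 1.571]
ft_force: [-0.9, -0.5, 3.1]
grip_width: 46.9
```

In contact. I'll release, raise and retreat for a clear view.

play_rows(series=[[[0,0,0],0],[[0,0,0],0],[[0,0,0],0],[[0,0,0],0],[[0,0,0],0],[[0,0,0],0],[[0,0,0],0],[[0,0,0],0]], gripper=8.5)

```text
time_s: 30.65
tcp_pos: [607.0, -243.0, 42.3]
orientation: [3.142, -0.0, 1.571]
ft_force: [0.5, 0.1, 0.3]
grip_width: 84.9
```

play_rows(series=[[[0,0,-0.6],0],[[0,0,-1.4],0],[[0,0,-2],0],[[0,0,-2.2],0],[[0,0,-2.2],0],[[0,0,-2],0],[[0,-0.5,-2],0],[[0,-1.5,-2],0],[[0,-2,-2],0],[[0,-2,-1.6],0],[[0,-2,-1],0],[[0,-1,-0.5],0]])

```text
time_s: 31.65
tcp_pos: [515.8, -243.2, 239.9]
orientation: [3.14, 0.002, 1.57]
ft_force: [-0.1, -0.0, 0.4]
grip_width: 85.0
```

play_rows(series=[[[0,0,0],0],[[0,0,0],0],[[0,0,0],0],[[0,0,0],0],[[0,0,0],0],[[0,0,0],0]])

```text
time_s: 32.15
tcp_pos: [517.4, -242.8, 236.4]
orientation: [-3.141, -0.001, 1.571]
ft_force: [0.4, -0.2, 0.3]
grip_width: 85.0
```

Run:
```python
from rig import *
from h import *
s=sense();print(s['time_s'],s['tcp_pos'],s['ft_force'])
ps={n:camera_params(n) for n in('scene','side')}
ims={n:read_camera(n) for n in ps}
for n in ims: cv2.imwrite(f'pics/{n}9.png',ims[n][:,:,::-1])
D=dict(red=(650.5,-76.6),yellow=(601.4,219.2),green=(378.1,286.7),blue=(606.9,-240.7))
def pr(x,y,p): return cen(proj(cyl(x,y,24,53,67),p))[0]
for c,d in D.items():
    print(c,[(n,(pr(*d,ps[n])).round(1)) for n in ps])
v=[cv2.resize(ims[n][a:b,e:f],None,fx=3,fy=3,interpolation=cv2.INTER_CUBIC)for n,(a,b,e,f) in(('scene',(150,280,150,410)),)]
cv2.imwrite('pics/z9.png',v[0][:,:,::-1])
```

```text
32.15 [ 517.36414868 -242.80438823  236.35352334] [ 0.39667883 -0.16312434  0.27375763]
red [('scene', array([230.7, 235.4])), ('side', array([242. , 187.6]))]
yellow [('scene', array([340.5, 245.8])), ('side', array([196.6, 261.5]))]
green [('scene', array([378.1, 193. ])), ('side', array([298.7, 321.2]))]
blue [('scene', array([181.6, 211.2])), ('side', array([282.4, 164.9]))]
```

View pics/z9.png

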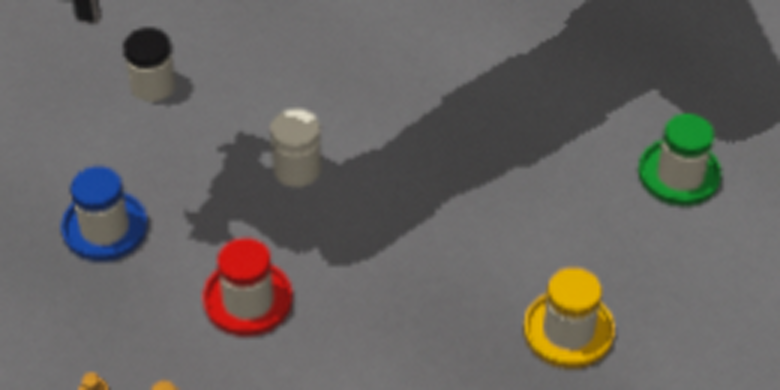

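View pics/side9.png

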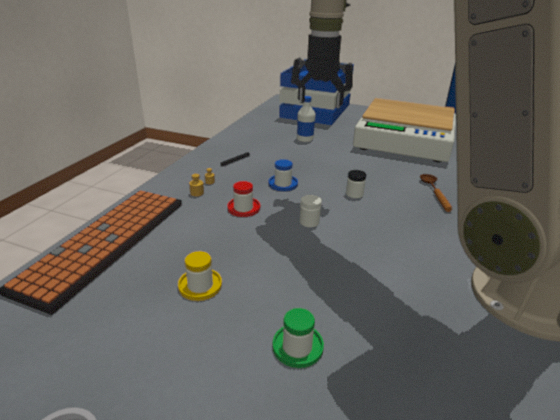

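All four jars stand upright, centred inside their dishes: in the side view red is at (243,197), yellow (199,272), green (299,333) and blue (283,174). The black jar (357,184) and white jar (311,211) are unmoved. Handing in.

```bash
python3 -c "
from rig import *
print(sign_off())"
```

```text
the job is handed in; nothing more can be done
None
```

All four jars are in the dishes of their own colour, placed one after another in the order red, yellow, green, blue, and the job was handed in at about 32 s of the 99 s allowed.

- **Placing:** I lowered each jar in small steps until the wrist force showed it had reached the dish floor (about 3 to 6 N), then released it.
- **Last checks:** The final scene and side views show all four jars upright and well inside their dishes. The black and white jars look unmoved. The arm was raised clear with the gripper open and the wrist force near zero.
- **Disagreement:** The scene and side cameras put objects about 5 mm apart, so I used the combined fit. The wrist camera agreed with that to about 2 mm each time.
- **Not checked:** I judged the final placement by eye from the pictures rather than measuring it. I followed the order given in the task text and did not read it off the screen.

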